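Put the sanding boards away in the slotted rack

TASK

First push the slotted timber rack across the bench, without lifting or tipping it, home into the corner of the L-shaped bench stop, so that it lies against both battens. Then take every sanding board off the sloping stand and stand it upright in the rack, lower end down on the bottom of a slot of its own. Leave the rack home in the corner with all the boards in it, and do not disturb anything else on the bench.

Things in the scene. Friction and masses are not known exactly. Their poses are not given: they have to be found in the camera images.
- stop: Fixed L-shaped bench stop: two dark battens 22 mm wide, 30 high, at right angles. Origin: inside corner, on the table; x roughly away from the robot. Side batten along -x from the corner, inner face in plane y=0, 200 mm long, timber on the +y side. End batten along -y, inner face in plane x=0, 140 mm long, timber on the +x side. Place and yaw (within 0.15) vary.
- rack: Loose timber block, 168 (x) x 110 (y) x 55 mm high, 0.6 kg. Origin: centre of underside. 4 slots along y, open at the top only, 20 wide, 90 long, floor 10 mm up, at x = -63, -21, 21, 63 mm. Starts right of the stop, nearer the robot, within 0.3 rad of the stop's axes. Home (+x end on the end batten, +y side on the side batten) its origin is at (-84, -55) mm in the stop's frame, axes parallel.
- stand: Fixed dark steel sloping stand, 330 mm wide (y), at the robot's left. Origin: centre of underside. Boards sit side by side along y on its ledge, tops leaning towards the robot (-x), 0.50 rad from vertical, on a sheet 55 mm high along the slope: the upper 50 mm of each board is free on both faces, 85 to 132 mm above the table. Place and yaw vary.
- board0: Sanding board 0: flat plywood board 12 mm thick (its x) x 64 mm wide (its y) x 105 mm long (its z), 80 g, brown abrasive on the +x face; all the boards are alike. Origin: centre of its lower end face; z points along the board to its upper end (which sticks out of the stand). Places on the stand are 79 mm apart; three or all four of the boards are there at a start, a missing one is absent.
- board1: Sanding board 1: flat plywood board 12 mm thick (its x) x 64 mm wide (its y) x 105 mm long (its z), 80 g, brown abrasive on the +x face; all the boards are alike. Origin: centre of its lower end face; z points along the board to its upper end (which sticks out of the stand). Places on the stand are 79 mm apart; three or all four of the boards are there at a start, a missing one is absent.
- board2: Sanding board 2: flat plywood board 12 mm thick (its x) x 64 mm wide (its y) x 105 mm long (its z), 80 g, brown abrasive on the +x face; all the boards are alike. Origin: centre of its lower end face; z points along the board to its upper end (which sticks out of the stand). Places on the stand are 79 mm apart; three or all four of the boards are there at a start, a missing one is absent.
- board3: Sanding board 3: flat plywood board 12 mm thick (its x) x 64 mm wide (its y) x 105 mm long (its z), 80 g, brown abrasive on the +x face; all the boards are alike. Origin: centre of its lower end face; z points along the board to its upper end (which sticks out of the stand). Places on the stand are 79 mm apart; three or all four of the boards are there at a start, a missing one is absent.
- jar: Bystander, not to be disturbed: jar of screws, amber glass with a steel cap, 72 mm across, 100 mm tall. Origin: its underside, on the table.
- can: Bystander, not to be disturbed: steel paint can, 90 mm across, 90 mm tall. Origin: its underside, on the table.
- hammer: Bystander, not to be disturbed: hammer lying flat. Origin: its underside, on the table.
- wrench: Bystander, not to be disturbed: wrench lying flat. Origin: its underside, on the table.
- mug: Bystander, not to be disturbed: white mug, 80 mm across, 85 mm tall. Origin: its underside, on the table.
- offcut: Bystander, not to be disturbed: pale wood offcut, 70 x 150 x 35 mm. Origin: its underside, on the table.
Mind the look-alikes: they are no part of the job. Leave any red or yellow look-alike of the board1 alone. What is shaped like the board0 but red or yellow is not meant.

How it is judged:
By the outcome, as a careful person would: the job done as asked, in the order asked, and still so for the second after the job is handed in, with the robot touching nothing.
Of board0, board1, board2, board3 only 3 to 4 are there at a start; the rules pass over those that are not, and their reading is None.
At some moment in a run one of rack may be knocked a few centimetres aside while the robot is not near it.
It also fails if it takes over 210 s, if anything falls off the work surface, if the arm or the gripper's body presses on something with over 40 N, if the wrist force passes 120 N, or if a joint passes its speed limit or range.

ROBOT

A 6-joint arm with a two-finger parallel gripper is mounted at the origin on the work surface. World frame = base frame: x ahead of the robot, y to its left, z up, the work surface at z = 0. Lengths are in mm, angles in rad, forces in N, time in s.
With the tool pointing down it reaches from about 350 to 775 mm from the base axis. Payload 7.3 kg.
Tool frame: the origin (TCP) lies at the centre of the arm's flange, where the gripper is bolted on; the fingertips stand 178 mm ahead of it and the grasp point (between the pads) lies 159 mm ahead of it; z points along the fingers, y is the line along which they close (so a half turn about z gives the same grasp; the last joint's range is limited). The gripper opens to 92 mm and grips with 3 to 60 N. Pads are 19 mm wide; open, the fingers measure 130 mm over their backs; the gripper's body (75 mm by 190 mm) begins 47 mm behind the grasp point.
Start: joints at [-0.146, 0.342, 1.524, -0, 1.275, -0.146], TCP at [525.003, 0.022, 404.741] pointing down, gripper open.
Joint ranges: [-2.53, 2.53], [-0.77, 2.02], [0.04, 2.7], [-1, 4.14], [0.28, 2.66], [-3.11, 3.11]. Speed limits (rad/s): [2.57, 2.57, 3.14, 3.14, 3.14, 3.14].

INTERFACE

Orientations are given as [roll, pitch, yaw] about the fixed x, y, z axes, in that order (R = Rz(yaw) Ry(pitch) Rx(roll)).
In Python, from plant import * gives the robot as it stands. The module is installed in compiled form; this text tells all that it offers.
- The arm moves only by the shell command python3 -m inch 'ROWS'. ROWS is JSON, a list of rows, each a list of 5 numbers: the shift along the tool's x, y, z in m, then the turn about the tool's z in rad, then the opening, from 0 (shut) to 1 (fully open). In form: [[tx, ty, tz, spin, claw], ...]. A call has 1 to 8 rows; each row is the pose to reach, as a shift and turn from the pose commanded when the call began, along the tool's axes at that moment; what a row does not reach only later rows make up. A row lasts 1/12 s, in which the tool goes at most 41.7 mm and 7.16 degrees, less where a joint would pass 70% of its speed; a pose out of reach is approached as far as the arm can. A call with a gripper value outside its range is refused whole. The fingers move at their own pace and stop on an object; the grip force is fixed at half the most. Time passes only in rows, so rows that repeat a pose let the fingers close. It gives the time, the measured TCP pose, the force, the opening and the grip force at its end, in the units of the state.
- get_obs(): the state, without advancing time (a new reading comes with each control period).
- capture(name): name is "scene" or "side" or "wrist"; returns a dict with "color" (384x512x3 uint8, red, green, blue), "intrinsics" (3x3 intrinsics, pixels), "distortion" ([k1, k2, p1, p2, k3] as OpenCV has them; the pictures are not rectified), "pose" (4x4, takes a point from camera to world coordinates). Camera axes: x right, y down, z forward; pixel columns grow to the right and rows downward; lengths in mm; the calibration is good to about 2 mm. A picture is of the moment at which its call begins. There is no depth.
- close_job(): hands the job in; it is judged then, once.
Trained networks look in a picture, given as the dict that the camera call returned (one of the last four; its "shot" number tells which), for a name from the list of things; names that differ only in an ending like _2 or _b are one class to them, and where a whole thing is asked for, a point or a joint stands for the part that bears it (a point fixed in the world has none). Each returns a list of dicts, best first, with "conf" (0 to 1); they miss things now and then, are a little off and sometimes report something else, mostly with a low value. They report only what shows in the picture. A call takes as long as a camera call. They do not tell look-alikes from the thing itself.
- look_for(picture, target): "rect" ([centre column, centre row, width, height] in pixels, round what is visible of it).
- trace(picture, target): "pixels" (384x512 bool, what is visible of it) and "rect" ([centre column, centre row, width, height] in pixels, round what is visible of it).
- tip_of(picture, target): "centre" ([column, row] in pixels: a listed point, or the origin of a listed thing).
The state is a dict: "time": time; "joint_positions": joint angles; "dq": joint speeds; "tau": joint torques, N m; "tool_pos": TCP position; "tcp_rot": TCP orientation; "contact_force": force on the tool from outside, world axes, zero at the start; "moment": the same for the moment, N m; "grip_width": finger opening in mm; "finger_force": force on a finger pad.
Only numpy, scipy, OpenCV 4.12 (cv2) and the standard library are available. Lean on these libraries where they do the work, as an engineer would, in place of code of your own. Each camera call takes 0.05 s, during which the arm holds its last target. There are 200 camera calls.

## Working session

There is one attempt and no reset: what is moved stays moved. The work goes in short steps, Python scripts to look and compute and a shell command to move; the robot and the scene stay as the last step left them, time stands still between calls to the robot, and variables do not carry over. Pictures are saved under pics/ and viewed, at most 14 in all, crops included, and the job is handed in when it is done.

```bash
mkdir -p pics; python3 - <<'E'
from plant import *
import cv2,numpy as np
np.set_printoptions(precision=4,suppress=True)
for n in ["scene","side"]:
    p=capture(n); cv2.imwrite(f"pics/{n}0.png",cv2.cvtColor(p["color"],cv2.COLOR_RGB2BGR))
    print(n,p["intrinsics"].tolist(),p["distortion"],p["pose"])
    for t in ["rack","stop","stand","board0","jar","can","mug","hammer","wrench","offcut"]:
        print(t,[(np.round(d["rect"]).tolist(),round(d["conf"],2)) for d in look_for(p,t)[:6]])
print(get_obs())
E
```

```text
scene [[369.50249170696844, 0.0, 256.19002852297126], [0.0, 369.50249170696844, 186.57736748635892], [0.0, 0.0, 1.0]] [-0.0794  0.      0.      0.      0.    ] [[  -0.3911    0.7045   -0.5922 1187.7077]
 [   0.9203    0.3053   -0.2446  212.2618]
 [   0.0085   -0.6406   -0.7678  958.4708]
 [   0.        0.        0.        1.    ]]
rack [([178.0, 197.0, 51.0, 56.0], 0.8)]
stop [([230.0, 232.0, 73.0, 67.0], 0.7), ([335.0, 184.0, 62.0, 50.0], 0.64)]
stand [([361.0, 253.0, 125.0, 64.0], 0.81)]
board0 [([348.0, 237.0, 32.0, 38.0], 0.93), ([378.0, 242.0, 35.0, 40.0], 0.83), ([291.0, 174.0, 27.0, 23.0], 0.83), ([221.0, 299.0, 37.0, 26.0], 0.83), ([393.0, 174.0, 34.0, 22.0], 0.72), ([326.0, 228.0, 31.0, 38.0], 0.71)]
jar [([283.0, 288.0, 28.0, 41.0], 0.8)]
can [([230.0, 233.0, 71.0, 65.0], 0.64)]
mug [([126.0, 163.0, 32.0, 30.0], 0.9), ([339.0, 308.0, 62.0, 39.0], 0.23)]
hammer [([335.0, 184.0, 63.0, 48.0], 0.83)]
wrench [([227.0, 157.0, 30.0, 31.0], 0.57), ([324.0, 228.0, 31.0, 44.0], 0.4)]
offcut [([340.0, 309.0, 62.0, 39.0], 0.78)]
side [[400.8768150840177, 0.0, 253.63917724981005], [0.0,
[... 728 characters left out ...]
86)]
mug [([420.0, 267.0, 61.0, 63.0], 0.66)]
hammer [([159.0, 199.0, 97.0, 32.0], 0.72)]
wrench [([254.0, 254.0, 30.0, 49.0], 0.9), ([290.0, 185.0, 91.0, 38.0], 0.21)]
offcut [([243.0, 140.0, 43.0, 16.0], 0.58)]
{'time': 1.1, 'joint_positions': array([-0.146 ,  0.342 ,  1.5241, -0.    ,  1.2754, -0.146 ]), 'dq': array([-0.0012, -0.0005, -0.    , -0.0003,  0.0003,  0.0005]), 'tau': array([ -0.0005, -43.1146, -24.4479,   0.0718,   0.0485,  -0.    ]), 'tool_pos': array([525.0042,   0.0075, 404.7239]), 'tcp_rot': array([3.1415, 0.    , 1.5708]), 'contact_force': array([ 0.1591, -0.4113,  0.185 ]), 'moment': array([ 0.0176, -0.0219, -0.0019]), 'finger_force': 0.0, 'grip_width': 91.5296548989135}
```

View pics/scene0.png

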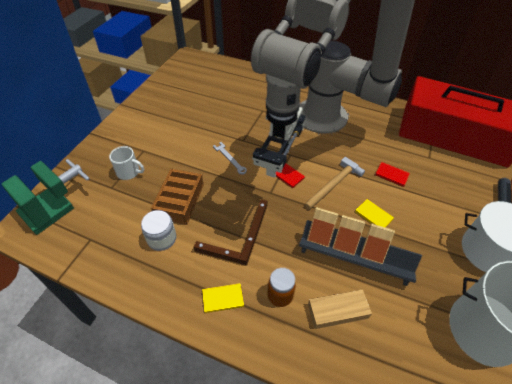

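View pics/side0.png

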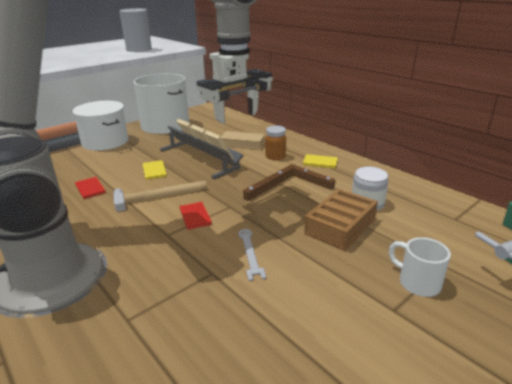

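```bash
cat > lib.py <<'E'
from plant import *
import cv2,numpy as np
from scipy.optimize import minimize
np.set_printoptions(precision=3,suppress=True)
def box(x0,x1,y0,y1,z0,z1): return np.array([[x,y,z] for x in(x0,x1) for y in(y0,y1) for z in(z0,z1)],float)
STOP=[box(-200,22,0,22,0,30),box(0,22,-140,22,0,30)]
RACK=[box(-84,84,-55,55,0,55)]
def Rz(a): c,s=np.cos(a),np.sin(a); return np.array([[c,-s,0],[s,c,0],[0,0,1]])
def place(pts,p): return pts@Rz(p[2]).T+[p[0],p[1],0]
def boards(n=4,slots=(-1.5,-.5,.5,1.5)):
    # in the stand frame, origin z 37 at the board's lower end
    a=.5; R=np.array([[np.cos(a),0,-np.sin(a)],[0,1,0],[np.sin(a),0,np.cos(a)]])
    return [box(-6,6,-32,32,0,105)@R.T+[0,79*s,37] for s in slots]
def proj(P,w):
    T=np.linalg.inv(P["pose"]); r,_=cv2.Rodrigues(T[:3,:3])
    return cv2.projectPoints(np.asarray(w,float).reshape(-1,1,3),r,T[:3,3],P["intrinsics"],P["distortion"])[0].reshape(-1,2)
def ray(P,uv,z):
    q=cv2.undistortPoints(np.array([[uv]],float),P["intrinsics"],P["distortion"])[0,0]
    d=P["pose"][:3,:3]@[q[0],q[1],1]; o=P["pose"][:3,3]; return o+d*(z-o[2])/d[2]
S=4
def render(P,parts,p):
    m=np.zeros((384*S,512*S),np.uint8)
    for b in parts:
        h=cv2.convexHull(((proj(P,place(b,p))+.5)*S).astype(np.float32)); cv2.fillConvexPoly(m,h.astype(np.int32),1)
    return cv2.resize(m.astype(np.float32),(512,384),interpolation=cv2.INTER_AREA)
def fit(obs,parts,p0,step=(25,25,.15)):
    def cost(p):
        c=0
        for P,M in obs:
            r=render(P,parts,p); c+=1-np.minimum(r,M).sum()/np.maximum(r,M).sum()
        return c/len(obs)
    p=np.array(p0,float)
    for k in (1,.3,.1):
        sx=np.array([p]+[p+np.eye(3)[i]*step[i]*k for i in range(3)])
        q=minimize(cost,p,method="Nelder-Mead",options=dict(initial_simplex=sx,xatol=.01,fatol=1e-5)); p=q.x
    return p,q.fun
def overlay(P,items,name,crop=None,scale=1):
    im=cv2.cvtColor(P["color"],cv2.COLOR_RGB2BGR); im=cv2.resize(im,None,fx=scale,fy=scale,interpolation=cv2.INTER_CUBIC)
    for parts,p in items:
        for b in parts:
            uv=(proj(P,place(b,p))+.5)*scale
            for i in range(8):
                for j in (1,2,4):
                    if i^j>i: cv2.line(im,tuple(map(int,uv[i])),tuple(map(int,uv[i^j])),(0,255,0),1,cv2.LINE_AA)
    if crop: x0,x1,y0,y1=[c*scale for c in crop]; im=im[y0:y1,x0:x1]
    cv2.imwrite("pics/"+name,im)
E
cat > m1.py <<'E'
from lib import *
A=capture("scene");B=capture("side")
def mk(P,t,pt=None):
    r=trace(P,t)
    if pt is not None: r=[d for d in r if np.hypot(d["rect"][0]-pt[0],d["rect"][1]-pt[1])<15]
    return r[0]["pixels"].astype(np.float32),r[0]["conf"],r[0]["rect"]
o=[(A,)+mk(A,"rack"),(B,)+mk(B,"rack",(341,220))]
print([x[2:] for x in o]); c=ray(A,(178,197),30); print(c)
rack,f=fit([x[:2] for x in o],RACK,[c[0],c[1],0]); print("rack",rack,f)
print([fit([x[:2]],RACK,rack) for x in o])
o=[(A,)+mk(A,"stop",(230,232)),(B,)+mk(B,"stop",(290,184))]
c=ray(A,(247,258),15);print(c)
stop,f=fit([x[:2] for x in o],STOP,[c[0],c[1],0]); print("stop",stop,f)
print([fit([x[:2]],STOP,stop) for x in o])
tb=trace(A,"board0"); print([(d["rect"],d["conf"]) for d in tb])
M=np.zeros((384,512),np.float32)
for d in tb:
    if abs(d["rect"][1]-236)<15 and 300<d["rect"][0]<395: M=np.maximum(M,d["pixels"])
# boards: best 3 adjacent places (centre one as origin)
c=ray(A,(349,235),75)
bp=boards(slots=(-1,0,1)); st,f=fit([(A,M)],bp,[c[0],c[1],0]); print("mid board",st,f)
overlay(A,[(RACK,rack),(STOP,stop),(bp,st)],"ov1.png",(140,440,150,300),2)
print("home",place(np.array([[-84,-55,0.]]),stop))
for t in ["jar","can","mug","hammer","wrench","offcut"]:
    d=look_for(A,t)
    if d: print(t,d[0]["rect"])
E
python3 m1.py
```

```text
[(0.91, [176.4, 197.8, 52.5, 55.5]), (0.97, [340.4, 220.5, 70.7, 64.2])]
[ 611.157 -296.189   30.   ]
rack [ 603.007 -301.176    0.191] 0.06641212105751038
[(array([ 601.148, -301.498,    0.193]), np.float64(0.09550976753234863)), (array([ 605.09 , -300.044,    0.193]), np.float64(0.027698934078216553))]
[716.272  -8.036  15.   ]
stop [712.784 -26.28    0.128] 0.08973613381385803
[(array([712.784, -26.28 ,   0.128]), np.float64(0.11644202470779419)), (array([713.705, -26.733,   0.123]), np.float64(0.05821835994720459))]
[([222.8, 298.1, 39.2, 27.2], 0.97), ([322.5, 229.1, 30.3, 45.8], 0.85), ([376.3, 241.5, 33.2, 43.7], 0.84), ([374.1, 215.3, 37.8, 27.2], 0.79), ([393.4, 173.1, 36.3, 25.8], 0.63), ([348.1, 235.6, 32.3, 36.8], 0.6)]
mid board [598.44  241.596   0.049] 0.08860212564468384
home [[636.512 -91.576   0.   ]]
jar [283.3, 287.4, 27.2, 40.0]
can [157.4, 230.4, 27.4, 37.0]
mug [127.2, 161.6, 33.7, 28.4]
hammer [335.9, 185.2, 59.2, 50.3]
wrench [230.8, 155.4, 35.7, 30.6]
offcut [339.6, 308.9, 63.0, 41.3]
```

View pics/ov1.png

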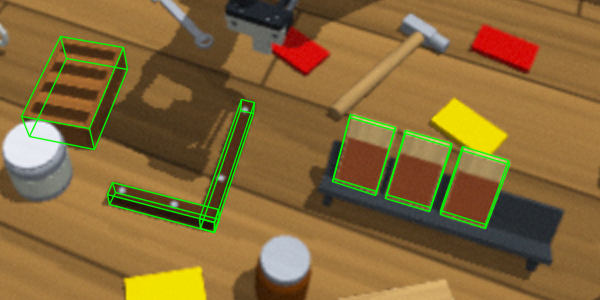

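```bash
cat > m2.py <<'E'
from lib import *
A=capture("scene");B=capture("side")
def loc(t,z,pa,pb):
    ps=[]
    for P,pt in((A,pa),(B,pb)):
        r=[d for d in look_for(P,t) if pt is None or np.hypot(d["rect"][0]-pt[0],d["rect"][1]-pt[1])<20]
        if r: ps.append(ray(P,r[0]["rect"][:2],z)[:2])
    print(t,ps)
loc("can",45,(157,230),(370,186));loc("mug",42,(126,163),(425,267));loc("jar",50,(283,288),(275,143))
loc("wrench",5,(228,156),(254,254))
W=capture("wrist"); cv2.imwrite("pics/w0.png",cv2.cvtColor(W["color"],cv2.COLOR_RGB2BGR)); print(W["pose"])
rk=np.array([605,-300.5,.193]);
for q in ([0,-85,0],[0,-55,0],[84,-55,0],[-84,-55,0]): print(q,place(np.array([q],float),rk))
E
python3 m2.py
```

```text
can [array([ 750.11 , -275.297]), array([ 756.296, -277.02 ])]
mug [array([ 552.749, -531.055]), array([ 556.845, -531.903])]
jar [array([771.506, 117.919]), array([768.627, 101.534])]
wrench [array([ 363.272, -228.552]), array([ 366.559, -245.259])]
[[  1.      0.001   0.001 523.886]
 [  0.001  -0.951  -0.309  82.552]
 [  0.001   0.309  -0.951 385.114]
 [  0.      0.      0.      1.   ]]
[0, -85, 0] [[ 621.303 -383.922    0.   ]]
[0, -55, 0] [[ 615.549 -354.479    0.   ]]
[84, -55, 0] [[ 697.99  -338.367    0.   ]]
[-84, -55, 0] [[ 533.109 -370.59     0.   ]]
```

```bash
python3 -m inch '[[-0.386,0.095,0,-0.125,1],[-0.386,0.095,0,-0.125,1],[-0.386,0.095,0,-0.125,1],[-0.386,0.095,0,-0.125,1],[-0.386,0.095,0,-0.125,1],[-0.386,0.095,0,-0.125,1],[-0.386,0.095,0,-0.125,1],[-0.386,0.095,0,-0.125,1]]'; python3 -m inch '[[0,0,0,0,1],[0,0,0,0,1]]'
```

```text
time: 2.97
tool_pos: [604.0, -322.8, 404.7]
tcp_rot: [3.141, -0.0, 1.696]
contact_force: [1.0, -0.5, -0.6]
grip_width: 92.0
finger_force: 0.0
time: 3.13
tool_pos: [603.8, -323.3, 403.0]
tcp_rot: [-3.14, -0.001, 1.692]
contact_force: [-0.0, 1.3, 0.2]
grip_width: 91.8
finger_force: 0.0
```

```bash
python3 -m inch '[[-0.064,0.008,0,0,1],[-0.064,0.008,0,0,1],[-0.064,0.008,0.1,0,1],[-0.064,0.008,0.195,0,1],[-0.064,0.008,0.195,0,1],[-0.064,0.008,0.195,0,1],[-0.064,0.008,0.195,0,1],[-0.064,0.008,0.195,0,1]]'; python3 -m inch '[[0,0,0,0,1],[0,0,0,0,1]]'
```

```text
time: 3.8
tool_pos: [618.3, -380.3, 202.1]
tcp_rot: [-3.132, -0.01, 1.697]
contact_force: [-0.9, 0.9, -1.1]
grip_width: 91.6
finger_force: 0.0
time: 3.97
tool_pos: [620.9, -383.0, 212.8]
tcp_rot: [3.138, 0.003, 1.697]
contact_force: [0.6, -0.5, 1.0]
grip_width: 91.8
finger_force: 0.0
```

```bash
python3 -m inch '[[0.012,0,0,0,1],[0.024,0,0,0,1],[0.036,0,0,0,1],[0.048,0,0,0,1],[0.060,0,0,0,1],[0.072,0,0,0,1],[0.084,0,0,0,1],[0.096,0,0,0,1]]'; python3 -m inch '[[0.012,0,0,0,1],[0.024,0,0,0,1],[0.036,0,0,0,1],[0.048,0,0,0,1],[0.060,0,0,0,1],[0.072,0,0,0,1],[0.084,0,0,0,1],[0.096,0,0,0,1]]'
cat > m3.py <<'E'
from lib import *
import sys
A=capture("scene");B=capture("side")
o=[]
for P in(A,B):
    r=trace(P,"rack"); print([(d["rect"],d["conf"]) for d in r][:3])
    if r: o.append((P,r[0]["pixels"].astype(np.float32)))
c=ray(A,trace(A,"rack")[0]["rect"][:2],30)
stop=np.array([713.3,-26.5,.126])
for q in (o,o[:1],o[1:]):
    p,f=fit(q,RACK,[c[0],c[1],.126]); d=Rz(-stop[2])@[p[0]-stop[0],p[1]-stop[1],0]
    print("rack",p,round(f,3),"in stop",d[:2],round(p[2]-stop[2],3))
if len(sys.argv)>1: overlay(A,[(RACK,p),(STOP,stop)],sys.argv[1],(140,340,150,300),3)
g=get_obs(); d=Rz(-stop[2])@[g["tool_pos"][0]-stop[0],g["tool_pos"][1]-stop[1],0]; print("tool in stop",d,g["tool_pos"],g["tcp_rot"],g["contact_force"])
E
python3 m3.py
```

```text
time: 4.63
tool_pos: [608.9, -288.5, 213.8]
tcp_rot: [3.135, 0.006, 1.696]
contact_force: [0.4, -5.6, 4.2]
grip_width: 91.7
finger_force: 2.8
time: 5.3
tool_pos: [597.0, -193.2, 213.4]
tcp_rot: [3.135, 0.006, 1.696]
contact_force: [0.8, -5.8, 5.0]
grip_width: 91.8
finger_force: 2.9
[([229.2, 210.4, 49.3, 58.5], 0.93)]
[([284.5, 201.6, 66.3, 41.0], 0.58), ([417.8, 267.6, 61.2, 60.9], 0.44)]
rack [ 585.35  -127.04     0.129] 0.213 in stop [-139.57   -83.664] 0.003
rack [ 585.329 -127.36     0.133] 0.038 in stop [-139.632  -83.978] 0.007
rack [ 587.227 -124.438    0.157] 0.38 in stop [-137.381  -81.319] 0.031
tool in stop [-137.095 -150.19     0.   ] [ 596.166 -192.728  210.59 ] [3.14  0.    1.696] [-0.266  0.236  0.067]
```

```bash
python3 -m inch '[[0.008,0,0,0,1],[0.016,0,0,0,1],[0.022,0,0,0,1],[0.024,0,0,0,1],[0.026,0,0,0,1],[0.028,0,0,0,1],[0.029,0,0,0,1],[0.030,0,0,0,1]]'; python3 m3.py
```

```text
time: 6.22
tool_pos: [592.4, -164.3, 210.2]
tcp_rot: [3.14, 0.003, 1.695]
contact_force: [0.2, -13.8, 3.3]
grip_width: 92.1
finger_force: 6.9
[([238.0, 213.6, 49.8, 55.5], 0.78)]
[([277.3, 197.4, 67.8, 42.3], 0.83), ([255.6, 252.5, 31.3, 49.3], 0.35)]
rack [581.395 -98.943   0.128] 0.227 in stop [-139.963  -55.292] 0.002
rack [581.774 -98.844   0.123] 0.086 in stop [-139.575  -55.242] -0.003
rack [581.115 -99.278   0.117] 0.365 in stop [-140.283  -55.59 ] -0.009
tool in stop [-137.271 -121.622    0.   ] [ 592.402 -164.408  210.234] [3.14  0.003 1.695] [ -0.309 -10.278   2.533]
```

```bash
python3 -m inch '[[-0.025,0,0,0,1],[-0.025,0,-0.04,0,1],[-0.025,0,-0.075,0,1],[0.0,-0.035,-0.075,0,0.5],[0.025,-0.065,-0.075,0,0],[0.045,-0.095,-0.075,0,0],[0.067,-0.131,-0.075,0,0],[0.067,-0.131,-0.075,0,0]]'; python3 -m inch '[[0,0,0.04,0,0],[0,0,0.075,0,0],[0,0,0.075,0,0],[0,0,0.075,0,0],[0,0,0.075,0,0],[0,0,0.075,0,0]]'; python3 m3.py
```

```text
time: 7.13
tool_pos: [445.8, -108.1, 282.0]
tcp_rot: [-3.128, -0.009, 1.697]
contact_force: [-0.0, 1.2, -0.4]
grip_width: 63.0
finger_force: 0.0
time: 7.63
tool_pos: [454.6, -113.0, 211.4]
tcp_rot: [3.139, 0.001, 1.696]
contact_force: [0.6, -0.4, 0.1]
grip_width: 23.2
finger_force: 0.0
[([237.3, 213.3, 49.1, 55.3], 0.75)]
[([284.1, 194.8, 62.1, 53.1], 0.83)]
rack [582.09  -99.967   0.135] 0.125 in stop [-139.402  -56.396] 0.009
rack [581.389 -99.505   0.141] 0.054 in stop [-140.039  -55.85 ] 0.015
rack [ 589.568 -113.594    0.402] 0.18 in stop [-133.696  -70.855] 0.276
tool in stop [-267.99   -53.164    0.   ] [ 454.115 -112.92   210.645] [3.14  0.001 1.696] [-0.188 -0.402  0.639]
```

```bash
python3 -m inch '[[0,0,0,0,0],[0,0,0,0,0],[0,0.012,0,0,0],[0,0.024,0,0,0],[0,0.034,0,0,0],[0,0.044,0,0,0],[0,0.054,0,0,0],[0,0.064,0,0,0]]'; python3 -m inch '[[0,0.005,0,0,0],[0,0.009,0,0,0],[0,0.012,0,0,0],[0,0.014,0,0,0],[0,0.016,0,0,0]]'; python3 m3.py
```

```text
time: 8.55
tool_pos: [516.7, -104.8, 209.7]
tcp_rot: [-3.138, -0.001, 1.696]
contact_force: [-7.0, -2.2, 6.6]
grip_width: 0.6
finger_force: 3.7
time: 8.97
tool_pos: [532.4, -102.9, 209.7]
tcp_rot: [-3.139, -0.001, 1.696]
contact_force: [-6.6, -0.8, 5.3]
grip_width: 0.4
finger_force: 3.5
[([233.4, 226.1, 51.0, 52.9], 0.69), ([323.6, 226.6, 30.6, 40.5], 0.35)]
[([289.6, 188.8, 63.0, 48.7], 0.89)]
rack [630.281 -94.834   0.16 ] 0.236 in stop [-90.948 -57.36 ] 0.034
rack [624.005 -95.226   0.129] 0.212 in stop [-97.224 -56.96 ] 0.003
rack [632.354 -95.997   0.212] 0.248 in stop [-89.038 -58.774] 0.086
tool in stop [-188.762  -53.029    0.   ] [ 532.699 -102.829  209.661] [-3.14  -0.     1.696] [-4.894 -0.594  3.773]
```

```bash
python3 -m inch '[[0,0.002,0,0,0],[0,0.004,0,0,0],[0,0.005,0,0,0],[0,0.006,0,0,0]]';python3 -m inch '[[0,0.001,0,0,0],[0,0.002,0,0,0],[0,0.003,0,0,0]]'
```

```text
time: 9.55
tool_pos: [537.7, -102.3, 209.7]
tcp_rot: [-3.137, -0.001, 1.696]
contact_force: [-15.6, -4.4, 12.1]
grip_width: 0.6
finger_force: 8.0
time: 9.8
tool_pos: [538.8, -102.2, 209.7]
tcp_rot: [-3.13, -0.002, 1.697]
contact_force: [-26.2, -7.8, 20.5]
grip_width: 0.6
finger_force: 14.2
```

```bash
python3 m3.py r1.png
```

```text
[([232.4, 226.5, 53.0, 50.4], 0.97)]
[([291.0, 186.6, 65.3, 46.5], 0.93), ([284.5, 137.7, 6.7, 18.0], 0.34)]
rack [636.933 -92.928   0.145] 0.242 in stop [-84.109 -56.304] 0.019
rack [624.26  -95.934   0.13 ] 0.235 in stop [-97.059 -57.694] 0.004
rack [637.974 -94.948   0.182] 0.233 in stop [-83.33  -58.439] 0.056
tool in stop [-182.72   -53.215    0.   ] [ 538.716 -102.255  209.684] [-3.131 -0.002  1.696] [-22.738  -6.501  16.672]
```

View pics/r1.png

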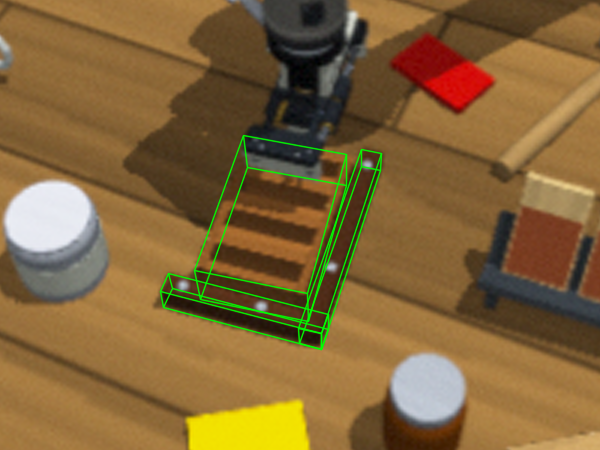

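```bash
python3 -m inch '[[0,-0.03,0,0,0],[0,-0.03,-0.04,0,0],[0,-0.03,-0.08,0,0],[0,-0.03,-0.12,0,0.3],[0.04,-0.03,-0.16,0.077,0.6],[0.08,-0.03,-0.195,0.077,0.6],[0.12,-0.03,-0.195,0.077,0.6],[0.16,-0.03,-0.195,0.077,0.6]]'; python3 -m inch '[[0.041,0,0,0,0.6],[0.082,0.01,0,0,0.6],[0.123,0.02,0,0,0.6],[0.164,0.03,0,0,0.6],[0.205,0.05,0,0,0.6],[0.215,0.065,0,0,0.6],[0.215,0.065,0,0,0.6],[0.215,0.065,0,0,0.6]]'; python3 m3.py
python3 - <<'E'
from lib import *
W=capture("wrist"); bp=boards(slots=(-1,0,1))
overlay(W,[(bp,[598.44,241.6,.049])],"w1.png")
for d in trace(W,"board0"): print(d["rect"],d["conf"])
E
```

```text
time: 10.72
tool_pos: [495.0, 36.2, 406.1]
tcp_rot: [3.134, 0.001, 1.617]
contact_force: [1.5, 0.0, -0.9]
grip_width: 29.0
finger_force: 0.0
time: 11.38
tool_pos: [549.7, 254.3, 402.1]
tcp_rot: [-3.142, -0.0, 1.621]
contact_force: [1.0, 0.0, -0.1]
grip_width: 55.4
finger_force: 0.0
[([232.8, 222.2, 53.7, 55.0], 0.95)]
[([289.9, 187.1, 65.8, 48.9], 0.94), ([201.4, 151.9, 81.7, 49.9], 0.24)]
rack [637.311 -91.993   0.132] 0.084 in stop [-83.617 -55.425] 0.006
rack [623.897 -94.923   0.124] 0.121 in stop [-97.293 -56.646] -0.002
rack [638.385 -91.551   0.14 ] 0.032 in stop [-82.496 -55.121] 0.014
tool in stop [-127.828  297.088    0.   ] [549.151 252.169 403.322] [ 3.141 -0.     1.618] [ 0.78  -0.406  0.066]
[275.4, 120.3, 52.5, 73.5] 0.94
[17.2, 101.2, 33.3, 85.9] 0.83
[274.6, 196.6, 53.0, 81.0] 0.78
[154.0, 120.7, 76.0, 97.4] 0.58
[415.2, 153.2, 97.5, 128.7] 0.31
```

View pics/w1.png

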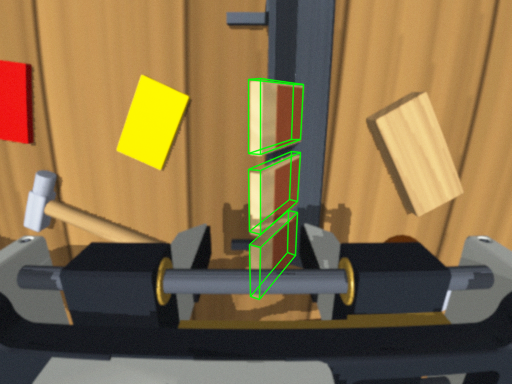

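```bash
python3 -m inch '[[-0.013,0.009,0.03,0,0.6],[-0.013,0.009,0.06,0,0.6],[-0.013,0.009,0.09,0,0.6],[-0.013,0.009,0.11,0,0.6],[-0.013,0.009,0.125,0,0.6],[-0.013,0.009,0.131,0,0.6],[-0.013,0.009,0.131,0,0.6],[-0.013,0.009,0.131,0,0.6]]'
python3 - <<'E'
from lib import *
print(get_obs()["tool_pos"],get_obs()["tcp_rot"])
A=capture("scene"); bp=boards(slots=(-1,0,1))
overlay(A,[],"s2.png",(270,430,150,270),5)
E
```

```text
time: 12.4
tool_pos: [559.2, 240.4, 272.8]
tcp_rot: [3.141, -0.0, 1.618]
contact_force: [0.3, -0.0, 0.8]
grip_width: 55.1
finger_force: 0.0
[559.242 240.426 272.775] [ 3.141 -0.     1.618]
```

View pics/s2.png

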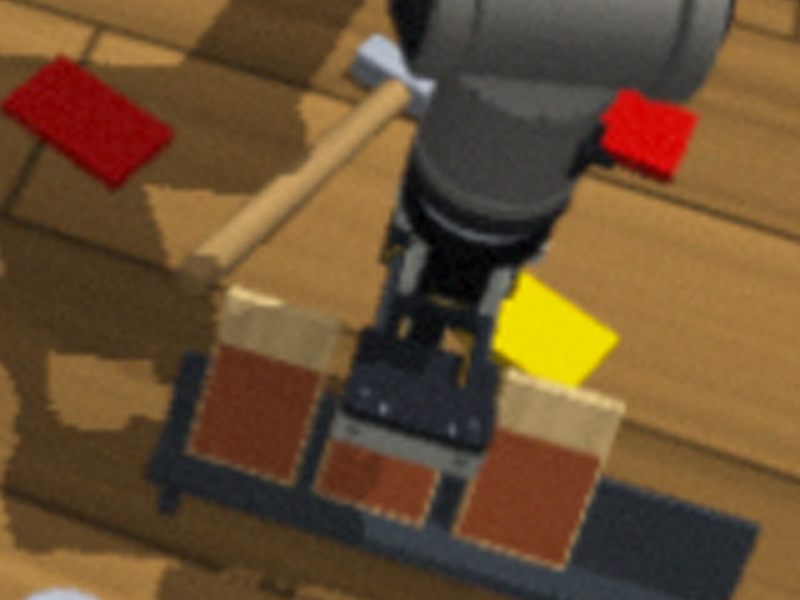

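```bash
python3 -m inch '[[0,0.008,0,0,0.6],[0,0.016,0,0,0.6],[0,0.024,0,0,0.6],[0,0.032,0,0,0.6],[0,0.04,0,0,0.6],[0,0.04,0,0,0.4],[0,0.04,0,0,0.3],[0,0.04,0,0,0.2]]'; python3 -m inch '[[0,0,0,0,0.1],[0,0,0,0,0],[0,0,0,0,0],[0,0,0,0,0],[0,0,0,0,0],[0,0,0,0,0]]'
```

```text
time: 13.12
tool_pos: [598.9, 242.4, 271.7]
tcp_rot: [-3.141, 0.0, 1.619]
contact_force: [-0.4, -0.6, 0.4]
grip_width: 39.8
finger_force: 0.1
time: 13.62
tool_pos: [598.8, 242.5, 272.1]
tcp_rot: [3.142, -0.0, 1.619]
contact_force: [-0.4, 0.4, 0.8]
grip_width: 11.8
finger_force: 30.0
```

```bash
python3 - <<'E'
from lib import *
B=capture("side");W=capture("wrist")
im=np.hstack([cv2.resize(cv2.cvtColor(B["color"],cv2.COLOR_RGB2BGR)[80:180,140:260],(480,400),interpolation=cv2.INTER_CUBIC),cv2.resize(cv2.cvtColor(W["color"],cv2.COLOR_RGB2BGR)[50:320,180:400],(320,400))])
cv2.imwrite("pics/g1.png",im)
E
```

```text
(no output)
```

View pics/g1.png

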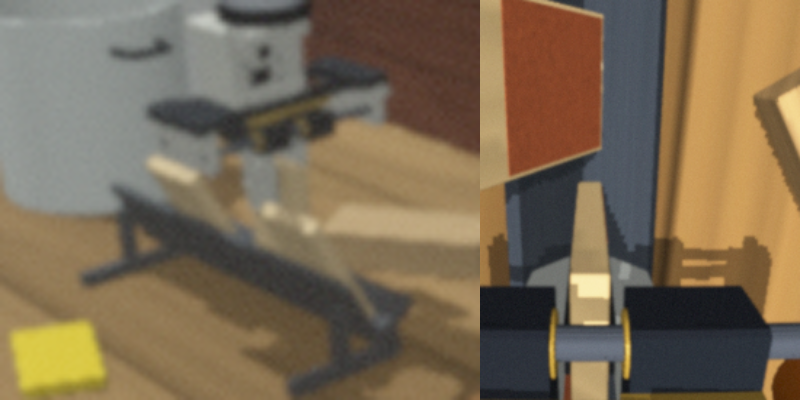

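```bash
python3 -m inch '[[0,0,-0.02,0,0],[0,0,-0.05,0,0],[0,0,-0.085,0,0],[0,0,-0.11,0,0],[-0.04,0.019,-0.11,-0.078,0],[-0.08,0.019,-0.11,-0.078,0],[-0.12,0.019,-0.11,-0.078,0],[-0.16,0.019,-0.11,-0.078,0]]'; python3 -m inch '[[-0.04,0.003,0,0,0],[-0.08,0.006,0,0,0],[-0.12,0.01,0,0,0],[-0.136,0.011,0,0,0],[-0.136,0.011,0,0,0],[-0.136,0.011,0,0,0]]'
cat > m4.py <<'E'
from lib import *
import sys
W=capture("wrist"); h=cv2.cvtColor(W["color"],cv2.COLOR_RGB2GRAY).astype(np.float32)
def mask(bs,p):
    m=np.zeros(h.shape,np.uint8)
    for b in bs: cv2.fillConvexPoly(m,np.round((proj(W,place(b,p)))*16).astype(np.int32),1,shift=4)
    return m>0
def q(x0,x1,y0,y1): return np.array([[x0,y0,55],[x1,y0,55],[x1,y1,55],[x0,y1,55.]])
occ=[float(s) for s in sys.argv[2:]]  # slots to leave out (filled)
SL=[q(x-10,x+10,-45,45) for x in(-63,-21,21,63) if x not in occ]
R=[q(a,b,-45,45) for a,b in((-84,-73),(-53,-31),(-11,11),(31,53),(73,84))]
stop=np.array([713.3,-26.5,.126]); home=np.array([*place(np.array([[-84,-55,0.]]),stop)[0,:2],.126])
def score(p):
    a,b=mask(SL,p),mask(R,p); return -(h[b].mean()-h[a].mean())
best=min(((score(home+[dx,dy,da]),dx,dy,da) for dx in np.arange(-15,16,3) for dy in np.arange(-12,13,4) for da in(-.03,0,.03)))
p0=home+best[1:]
r=minimize(score,p0,method="Nelder-Mead",options=dict(initial_simplex=[p0,p0+[3,0,0],p0+[0,3,0],p0+[0,0,.02]]))
print("home est",home,"rack",r.x,r.fun,"home score",score(home))
d=Rz(-.126)@(np.r_[r.x[:2],0]-np.r_[stop[:2],0]); print("in stop",d[:2],r.x[2]-.126)
g=get_obs(); t=g["tool_pos"]; yaw=g["tcp_rot"][2]; print("tool",t,"yaw",yaw)
for s in(-63,-21,21,63):
    w=place(np.array([[s,0,0.]]),r.x)[0]-t; print(s,"tx %.1f ty %.1f"%(np.cos(yaw)*w[0]+np.sin(yaw)*w[1],np.sin(yaw)*w[0]-np.cos(yaw)*w[1]),"spin %.3f"%(yaw-np.pi/2-r.x[2]))
overlay(W,[([np.vstack([a+[0,0,0],a]) [[0,4,3,7,1,5,2,6]] for a in SL],r.x)],sys.argv[1])
E
python3 m4.py w2.png
```

```text
time: 14.38
tool_pos: [625.5, 82.0, 381.8]
tcp_rot: [-3.142, 0.0, 1.698]
contact_force: [0.1, -0.7, 0.1]
grip_width: 11.7
finger_force: 30.0
time: 14.88
tool_pos: [653.5, -50.8, 381.5]
tcp_rot: [-3.141, -0.001, 1.695]
contact_force: [-0.5, 0.7, -0.6]
grip_width: 11.7
finger_force: 30.0
home est [636.878 -91.62    0.126] rack [634.017 -81.148   0.149] -18.960487365722656 home score -17.203598
in stop [-85.521 -44.251] 0.022990422922560927
tool [653.473 -49.528 381.638] yaw 1.6965109330904984
-63 tx -30.4 ty -86.2 spin -0.023
-21 tx -29.4 ty -44.3 spin -0.023
21 tx -28.4 ty -2.3 spin -0.023
63 tx -27.5 ty 39.7 spin -0.023
```

View pics/w2.png

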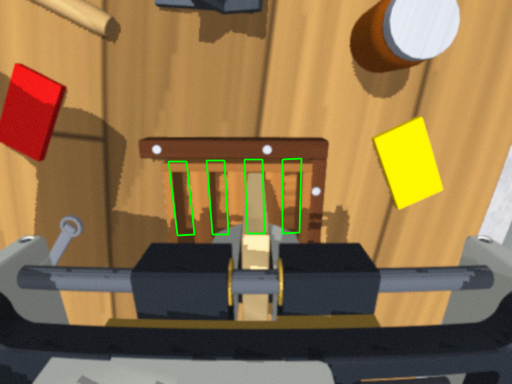

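```bash
python3 -m inch '[[0.03,-0.02,0,0,0],[0.06,-0.04,0,0,0],[0.09,-0.06,0,0,0],[0.09,-0.06,0,0,0],[0.09,-0.06,0,0,0]]'
sed -i 's/    return m>0/    m[235:]=0; return m>0/; s/^overlay.*/overlay(W,[([np.vstack([a,a])[[0,4,3,7,1,5,2,6]] for a in SL],r.x),([q(-84,84,-55,55).repeat(2,0)[[0,1,6,7,2,3,4,5]]],r.x)],sys.argv[1],(130,390,90,290),3)/' m4.py
python3 m4.py w3.png
```

```text
time: 15.35
tool_pos: [581.4, 35.1, 382.7]
tcp_rot: [3.141, -0.0, 1.702]
contact_force: [0.8, -0.2, -1.4]
grip_width: 12.1
finger_force: 30.0
home est [636.878 -91.62    0.126] rack [ 621.878 -103.62     0.096] nan home score nan
in stop [-100.389  -65.02 ] -0.03
tool [582.329  33.823 382.692] yaw 1.700253678140535
-63 tx -139.3 ty -41.5 spin 0.033
-21 tx -140.7 ty 0.5 spin 0.033
21 tx -142.1 ty 42.5 spin 0.033
63 tx -143.5 ty 84.4 spin 0.033m4.py:14: RuntimeWarning: Mean of empty slice.
  a,b=mask(SL,p),mask(R,p); return -(h[b].mean()-h[a].mean())
  ret = ret.dtype.type(ret / rcount)
```

View pics/w3.png

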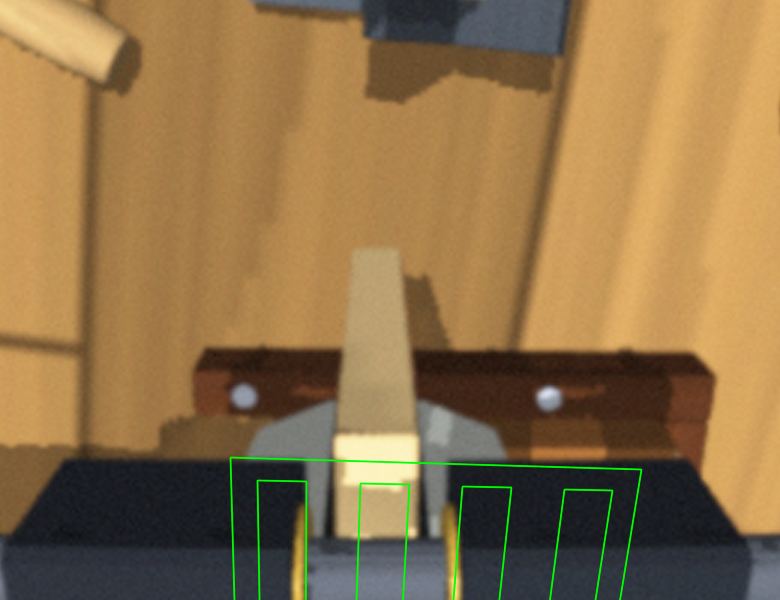

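```bash
python3 -m inch '[[-0.04,0.01,0,0,0],[-0.08,0.02,0,0,0],[-0.12,0.03,0,0,0],[-0.16,0.034,0,0,0],[-0.19,0.034,0,0,0],[-0.19,0.034,0,0,0],[-0.19,0.034,0,0,0],[-0.19,0.034,0,0,0]]'
sed -i 's/(130,390,90,290),3/(130,390,60,260),3/' m4.py
python3 m4.py w4.png
```

```text
time: 16.07
tool_pos: [640.6, -152.4, 381.6]
tcp_rot: [-3.141, -0.001, 1.696]
contact_force: [0.2, -0.4, -0.2]
grip_width: 12.0
finger_force: 30.0
home est [636.878 -91.62    0.126] rack [636.474 -94.266   0.119] -45.340248107910156 home score -42.402718
in stop [-84.733 -57.574] -0.007004346520784438
tool [ 640.52  -151.617  381.83 ] yaw 1.6975021168405493
-63 tx 57.9 ty -59.8 spin 0.008
-21 tx 57.6 ty -17.8 spin 0.008
21 tx 57.2 ty 24.2 spin 0.008
63 tx 56.9 ty 66.2 spin 0.008
```

View pics/w4.png

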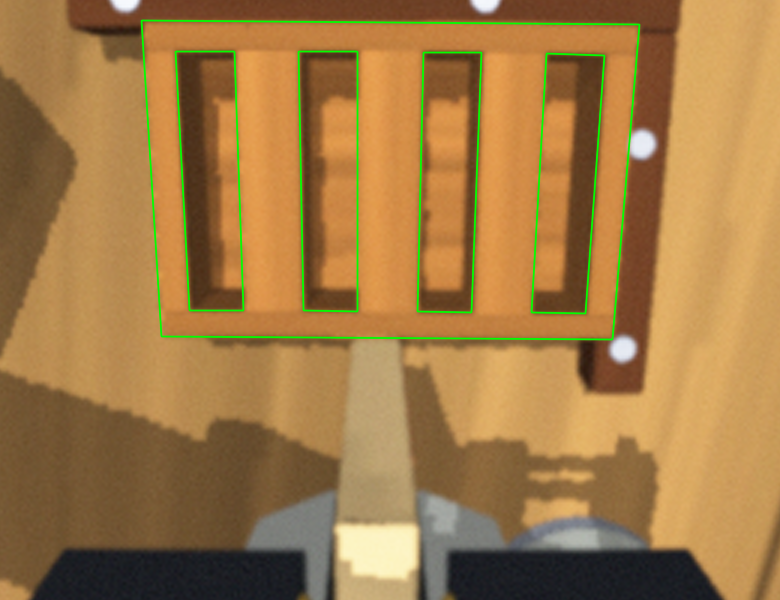

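```bash
python3 -m inch '[[0.035,0.03,0,0.008,0],[0.057,0.066,0,0.008,0],[0.057,0.066,0,0.008,0],[0.057,0.066,0.04,0.008,0],[0.057,0.066,0.075,0.008,0],[0.057,0.066,0.078,0.008,0],[0.057,0.066,0.078,0.008,0],[0.057,0.066,0.078,0.008,0]]'; python3 -m inch '[[0,0,0.015,0,0],[0,0,0.03,0,0],[0,0,0.042,0,0],[0,0,0.05,0,0],[0,0,0.052,0,0],[0,0,0.052,0,0]]'
```

```text
time: 16.78
tool_pos: [699.1, -86.9, 306.0]
tcp_rot: [3.139, 0.001, 1.69]
contact_force: [0.6, 0.4, -0.7]
grip_width: 12.0
finger_force: 30.0
time: 17.28
tool_pos: [698.8, -87.6, 252.3]
tcp_rot: [3.141, 0.0, 1.689]
contact_force: [0.0, 0.6, -0.5]
grip_width: 11.9
finger_force: 30.0
```

```bash
python3 -m inch '[[0,0,0.0015,0,0],[0,0,0.003,0,0],[0,0,0.0045,0,0],[0,0,0.0045,0,0]]';  python3 -m inch '[[0,0,0.001,0,0],[0,0,0.002,0,0],[0,0,0.002,0,0]]'
```

```text
time: 17.62
tool_pos: [698.7, -87.6, 247.5]
tcp_rot: [3.141, 0.0, 1.689]
contact_force: [-0.3, -0.0, -0.4]
grip_width: 11.9
finger_force: 30.0
time: 17.87
tool_pos: [698.6, -87.6, 245.3]
tcp_rot: [-3.141, -0.0, 1.689]
contact_force: [0.4, -0.4, -0.8]
grip_width: 11.8
finger_force: 30.0
```

```bash
python3 -m inch '[[0,0,0.001,0,0],[0,0,0.002,0,0],[0,0,0.002,0,0]]';  python3 -m inch '[[0,0,0.001,0,0],[0,0,0.002,0,0],[0,0,0.002,0,0]]'
```

```text
time: 18.12
tool_pos: [698.6, -87.6, 243.2]
tcp_rot: [-3.141, -0.0, 1.689]
contact_force: [0.5, 0.8, -1.0]
grip_width: 11.9
finger_force: 30.0
time: 18.37
tool_pos: [698.7, -87.6, 242.4]
tcp_rot: [3.141, 0.0, 1.689]
contact_force: [-1.3, 0.6, 4.7]
grip_width: 11.8
finger_force: 30.0
```

```bash
python3 -m inch '[[0,0,0,0,0.3],[0,0,0,0,0.35],[0,0,0,0,0.35],[0,0,-0.03,0,0.35],[0,0,-0.07,0,0.35],[0,0,-0.11,0,0.35],[0,0,-0.14,0,0.6],[0,0,-0.14,0,0.6]]'; python3 -m inch '[[0.04,-0.016,0,0.069,0.6],[0.08,-0.032,0,0.069,0.6],[0.115,-0.048,0,0.069,0.6],[0.15,-0.064,0,0.069,0.6],[0.187,-0.08,0,0.069,0.6],[0.224,-0.095,0,0.069,0.6],[0.263,-0.106,0,0.069,0.6],[0.263,-0.106,0,0.069,0.6]]'
cat > m5.py <<'E'
from lib import *
import sys
# rack + stand check once the arm is away; aim for the given place (-1,0,1)
k=float(sys.argv[1]); A=capture("scene");B=capture("side"); o=[]
r=trace(B,"rack"); print([(d["rect"],d["conf"]) for d in r][:2])
r=trace(A,"rack"); print([(d["rect"],d["conf"]) for d in r][:2])
for d in look_for(A,"board0"): print("board",np.round(d["rect"]),d["conf"])
g=get_obs(); t=g["tool_pos"]; yaw=g["tcp_rot"][2]
st=np.array([598.44,241.6,.049]); w=place(np.array([[-39.5,79*k,0.]]),st)[0]-t
print("tool",t,yaw,"tx %.1f ty %.1f"%(np.cos(yaw)*w[0]+np.sin(yaw)*w[1],np.sin(yaw)*w[0]-np.cos(yaw)*w[1]),"tz %.1f"%(t[2]-272),"spin %.3f"%(yaw-np.pi/2-st[2]))
E
python3 m5.py -1
```

```text
time: 19.03
tool_pos: [699.2, -87.6, 390.1]
tcp_rot: [3.129, 0.005, 1.689]
contact_force: [0.7, 0.4, 0.6]
grip_width: 41.1
finger_force: 0.0
time: 19.7
tool_pos: [559.4, 166.8, 381.6]
tcp_rot: [-3.14, -0.003, 1.626]
contact_force: [0.4, -0.3, -0.5]
grip_width: 55.1
finger_force: 0.0
[([291.9, 185.6, 65.1, 45.4], 0.76)]
[([232.4, 222.9, 51.9, 56.0], 0.86), ([362.1, 253.5, 119.6, 66.2], 0.28)]
board [326. 229.  29.  43.] 0.97
board [224. 230.  23.  16.] 0.89
board [289. 173.  32.  25.] 0.85
board [376. 242.  39.  40.] 0.67
board [373. 214.  36.  27.] 0.67
board [222. 297.  41.  24.] 0.59
board [393. 175.  37.  28.] 0.56
tool [562.963 160.124 381.214] 1.6186212895087948 tx 0.6 ty -0.1 tz 109.2 spin -0.001
```

```bash
python3 -m inch '[[0,0,0.03,0,0.6],[0,0,0.06,0,0.6],[0,0,0.085,0,0.6],[0,0,0.1,0,0.6],[0,0,0.109,0,0.6],[0,0,0.109,0,0.6],[0,0,0.109,0,0.6]]'; python3 -m inch '[[0,0.008,0,0,0.6],[0,0.016,0,0,0.6],[0,0.024,0,0,0.6],[0,0.032,0,0,0.6],[0,0.04,0,0,0.6],[0,0.04,0,0,0.4],[0,0.04,0,0,0.3],[0,0.04,0,0,0.2]]'; python3 -m inch '[[0,0,0,0,0.1],[0,0,0,0,0],[0,0,0,0,0],[0,0,0,0,0],[0,0,0,0,0],[0,0,0,0,0]]'
```

```text
time: 20.53
tool_pos: [563.1, 160.3, 272.7]
tcp_rot: [3.141, 0.0, 1.618]
contact_force: [0.1, -0.3, 0.7]
grip_width: 55.0
finger_force: 0.0
time: 21.2
tool_pos: [602.3, 163.1, 272.4]
tcp_rot: [-3.141, 0.0, 1.62]
contact_force: [-0.0, 0.2, -0.3]
grip_width: 39.2
finger_force: 0.1
time: 21.7
tool_pos: [602.3, 163.1, 272.6]
tcp_rot: [-3.142, -0.0, 1.62]
contact_force: [-0.5, -0.2, 1.3]
grip_width: 12.0
finger_force: 30.0
```

```bash
python3 -m inch '[[0,0,-0.02,0,0],[0,0,-0.05,0,0],[0,0,-0.085,0,0],[0,0,-0.112,0,0],[-0.04,0.005,-0.112,-0.077,0],[-0.08,0.008,-0.112,-0.077,0],[-0.12,0.012,-0.112,-0.077,0],[-0.16,0.016,-0.112,-0.077,0]]'; python3 -m inch '[[-0.04,0.003,0,0,0],[-0.08,0.006,0,0,0],[-0.12,0.01,0,0,0],[-0.156,0.02,0,0,0],[-0.156,0.02,0,0,0],[-0.156,0.02,0,0,0],[-0.156,0.02,0,0,0]]'
python3 m4.py w5.png 63
```

```text
time: 22.37
tool_pos: [626.1, 2.7, 384.6]
tcp_rot: [3.141, 0.0, 1.698]
contact_force: [1.1, 1.2, -0.6]
grip_width: 12.0
finger_force: 30.0
time: 22.95
tool_pos: [665.5, -148.0, 383.9]
tcp_rot: [-3.141, -0.001, 1.696]
contact_force: [0.0, 0.4, -0.2]
grip_width: 11.9
finger_force: 30.0
home est [636.878 -91.62    0.126] rack [635.472 -94.867   0.102] -57.206153869628906 home score -51.12735
in stop [-85.802 -58.045] -0.023680239264806405
tool [ 665.497 -147.242  384.192] yaw 1.697530793563197
-63 tx 57.3 ty -86.1 spin 0.024
-21 tx 56.3 ty -44.2 spin 0.024
21 tx 55.2 ty -2.2 spin 0.024
63 tx 54.2 ty 39.8 spin 0.024
```

View pics/w5.png

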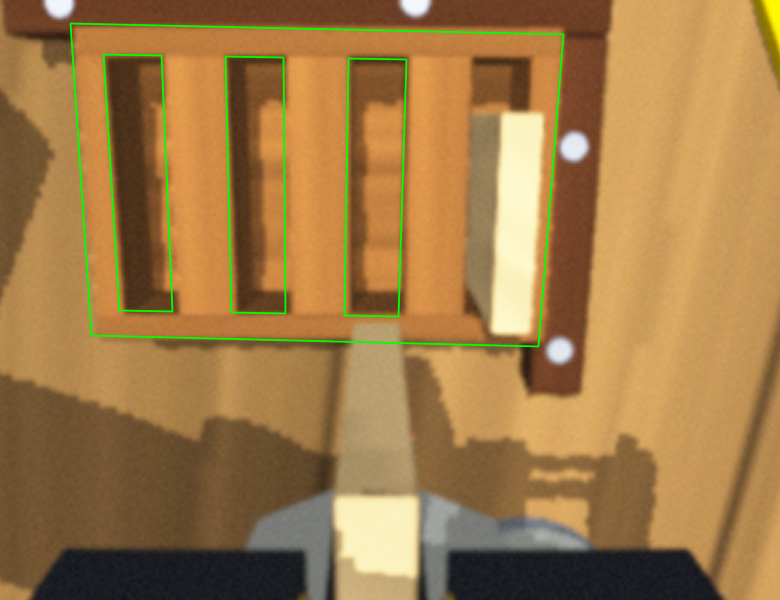

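```bash
python3 -m inch '[[0.03,-0.03,0,0.012,0],[0.057,-0.06,0,0.012,0],[0.057,-0.0855,0,0.012,0],[0.057,-0.0855,0,0.012,0],[0.057,-0.0855,0.035,0.012,0],[0.057,-0.0855,0.07,0.012,0],[0.057,-0.0855,0.08,0.012,0],[0.057,-0.0855,0.08,0.012,0]]'; python3 -m inch '[[0,0,0.015,0,0],[0,0,0.03,0,0],[0,0,0.045,0,0],[0,0,0.054,0,0],[0,0,0.058,0,0],[0,0,0.059,0,0]]';python3 -m inch '[[0,0,0.0005,0,0],[0,0,0.001,0,0],[0,0,0.0015,0,0],[0,0,0.002,0,0]]'
```

```text
time: 23.67
tool_pos: [573.2, -101.4, 302.0]
tcp_rot: [-3.136, -0.002, 1.686]
contact_force: [-0.6, 0.4, -0.6]
grip_width: 11.9
finger_force: 30.0
time: 24.17
tool_pos: [574.1, -102.3, 245.9]
tcp_rot: [3.141, 0.0, 1.685]
contact_force: [-0.0, 0.2, -0.2]
grip_width: 11.9
finger_force: 30.0
time: 24.5
tool_pos: [573.8, -102.5, 244.1]
tcp_rot: [3.14, 0.0, 1.685]
contact_force: [0.7, 0.5, -0.5]
grip_width: 12.1
finger_force: 30.0
```

```bash
python3 -m inch '[[0,0,0.0007,0,0],[0,0,0.0014,0,0],[0,0,0.002,0,0],[0,0,0.002,0,0]]'
```

```text
time: 24.83
tool_pos: [573.7, -102.5, 242.9]
tcp_rot: [3.141, 0.001, 1.685]
contact_force: [-2.3, 0.7, 9.3]
grip_width: 12.1
finger_force: 30.0
```

```bash
python3 -m inch '[[0,0,0,0,0.3],[0,0,0,0,0.35],[0,0,0,0,0.35],[0,0,-0.03,0,0.35],[0,0,-0.07,0,0.35],[0,0,-0.11,0,0.35],[0,0,-0.14,0,0.6],[0.04,0,-0.14,0,0.6]]'; python3 -m inch '[[0.04,0.003,0,0.065,0.6],[0.08,0.006,0,0.065,0.6],[0.12,0.01,0,0.065,0.6],[0.16,0.013,0,0.065,0.6],[0.2,0.016,0,0.065,0.6],[0.24,0.02,0,0.065,0.6],[0.28,0.022,0,0.065,0.6],[0.32,0.026,0,0.065,0.6]]';python3 -m inch '[[0.03,0,0,0,0.6],[0.05,0,0,0,0.6],[0.05,0,0,0,0.6],[0.05,0,0,0,0.6]]'; python3 m5.py 1
```

```text
time: 25.5
tool_pos: [570.8, -67.3, 388.3]
tcp_rot: [3.129, 0.007, 1.679]
contact_force: [0.7, 0.5, -0.2]
grip_width: 41.3
finger_force: 0.0
time: 26.17
tool_pos: [558.0, 260.2, 381.3]
tcp_rot: [-3.141, 0.0, 1.62]
contact_force: [0.8, -0.7, -0.6]
grip_width: 55.0
finger_force: 0.0
time: 26.5
tool_pos: [555.7, 309.1, 380.8]
tcp_rot: [-3.141, 0.001, 1.622]
contact_force: [0.3, 0.2, 0.2]
grip_width: 54.9
finger_force: 0.0
[([290.4, 184.6, 62.3, 50.9], 0.87)]
[([233.1, 223.4, 52.6, 56.2], 0.79)]
board [375. 241.  37.  40.] 0.97
board [223. 301.  42.  24.] 0.87
board [223. 233.  20.  20.] 0.85
board [288. 175.  33.  23.] 0.84
board [370. 215.  34.  26.] 0.78
board [239. 198.  21.  27.] 0.57
tool [556.48  306.864 381.6  ] 1.6180182764950986 tx 11.8 ty -0.8 tz 109.6 spin -0.002
```

```bash
python3 -m inch '[[0.012,-0.001,0.02,0,0.6],[0.012,-0.001,0.05,0,0.6],[0.012,-0.001,0.08,0,0.6],[0.012,-0.001,0.1,0,0.6],[0.012,-0.001,0.109,0,0.6],[0.012,-0.001,0.109,0,0.6],[0.012,-0.001,0.109,0,0.6]]'; python3 -m inch '[[0,0.008,0,0,0.6],[0,0.016,0,0,0.6],[0,0.024,0,0,0.6],[0,0.032,0,0,0.6],[0,0.04,0,0,0.6],[0,0.04,0,0,0.4],[0,0.04,0,0,0.3],[0,0.04,0,0,0.2]]'; python3 -m inch '[[0,0,0,0,0.1],[0,0,0,0,0],[0,0,0,0,0],[0,0,0,0,0],[0,0,0,0,0],[0,0,0,0,0]]'
```

```text
time: 27.33
tool_pos: [555.0, 319.7, 273.2]
tcp_rot: [3.141, -0.0, 1.619]
contact_force: [0.4, -0.3, 0.6]
grip_width: 54.9
finger_force: 0.0
time: 28.0
tool_pos: [594.5, 322.0, 272.6]
tcp_rot: [3.141, -0.0, 1.62]
contact_force: [-0.2, -0.6, -0.1]
grip_width: 39.9
finger_force: 0.1
time: 28.5
tool_pos: [594.4, 322.1, 272.5]
tcp_rot: [3.141, 0.0, 1.62]
contact_force: [0.2, -0.6, -0.7]
grip_width: 12.0
finger_force: 30.0
```

```bash
python3 -m inch '[[0,0,-0.02,0,0],[0,0,-0.05,0,0],[0,0,-0.085,0,0],[0,0,-0.112,0,0],[-0.04,0,-0.112,-0.077,0],[-0.08,0,-0.112,-0.077,0],[-0.12,0,-0.112,-0.077,0],[-0.16,0,-0.112,-0.077,0]]'; python3 -m inch '[[-0.04,0,0,0,0],[-0.08,0,0,0,0],[-0.12,0,0,0,0],[-0.16,0,0,0,0],[-0.2,0,0,0,0],[-0.24,0,0,0,0],[-0.28,0,0,0,0],[-0.313,0,0,0,0]]';  python3 -m inch '[[0,0,0,0,0],[0,0,0,0,0]]'
python3 m4.py w6.png 63 -63
```

```text
time: 29.17
tool_pos: [601.9, 160.9, 384.6]
tcp_rot: [3.141, 0.0, 1.698]
contact_force: [1.1, -0.1, 0.5]
grip_width: 11.9
finger_force: 30.0
time: 29.83
tool_pos: [641.4, -151.2, 384.4]
tcp_rot: [-3.141, 0.0, 1.696]
contact_force: [0.1, -0.3, -0.6]
grip_width: 12.2
finger_force: 30.0
time: 30.0
tool_pos: [641.4, -150.3, 383.8]
tcp_rot: [-3.141, -0.001, 1.693]
contact_force: [0.3, 0.3, -0.4]
grip_width: 11.8
finger_force: 30.0
home est [636.878 -91.62    0.126] rack [636.212 -94.811   0.12 ] -56.340423583984375 home score -52.31423
in stop [-85.061 -58.082] -0.005999111056733605
tool [ 641.456 -148.684  384.01 ] yaw 1.6953361418570614
-63 tx 54.4 ty -61.5 spin 0.005
-21 tx 54.2 ty -19.5 spin 0.005
21 tx 54.0 ty 22.5 spin 0.005
63 tx 53.8 ty 64.5 spin 0.005
```

View pics/w6.png

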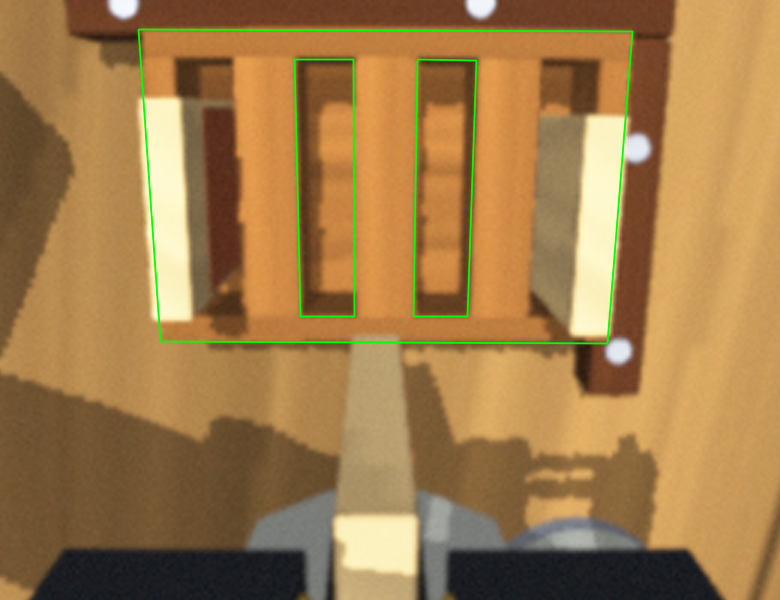

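```bash
python3 -m inch '[[0.03,-0.01,0,0.005,0],[0.054,-0.0195,0,0.005,0],[0.054,-0.0195,0,0.005,0],[0.054,-0.0195,0,0.005,0],[0.054,-0.0195,0.035,0.005,0],[0.054,-0.0195,0.07,0.005,0],[0.054,-0.0195,0.08,0.005,0],[0.054,-0.0195,0.08,0.005,0]]'; python3 -m inch '[[0,0,0.015,0,0],[0,0,0.03,0,0],[0,0,0.045,0,0],[0,0,0.054,0,0],[0,0,0.058,0,0],[0,0,0.058,0,0]]';python3 -m inch '[[0,0,0.001,0,0],[0,0,0.002,0,0],[0,0,0.003,0,0],[0,0,0.0035,0,0]]'
```

```text
time: 30.72
tool_pos: [615.0, -96.8, 301.3]
tcp_rot: [-3.135, -0.003, 1.692]
contact_force: [0.4, -0.1, -0.5]
grip_width: 12.0
finger_force: 30.0
time: 31.22
tool_pos: [615.8, -97.2, 246.8]
tcp_rot: [3.141, 0.0, 1.692]
contact_force: [-0.2, -0.7, -0.6]
grip_width: 12.2
finger_force: 30.0
time: 31.55
tool_pos: [615.6, -97.2, 243.5]
tcp_rot: [3.141, 0.0, 1.692]
contact_force: [0.3, -0.5, -0.8]
grip_width: 11.9
finger_force: 30.0
```

Seat it, then open only slightly (22 mm) and rise.

```bash
python3 -m inch '[[0,0,0.0007,0,0],[0,0,0.0014,0,0],[0,0,0.0014,0,0]]'; python3 -m inch '[[0,0,0,0,0.22],[0,0,0,0,0.22],[0,0,0,0,0.22]]';python3 -m inch '[[0,0,-0.02,0,0.22],[0,0,-0.05,0,0.22],[0,0,-0.09,0,0.22],[0,0,-0.13,0,0.22],[-0.04,0,-0.14,0,0.22],[-0.063,0,-0.14,0,0.22],[-0.063,0,-0.14,0,0.22],[-0.063,0,-0.14,0,0.22]]'; python3 m4.py w7.png 63 -63 -21; python3 m3.py
```

```text
time: 31.8
tool_pos: [615.6, -97.2, 243.1]
tcp_rot: [3.14, 0.001, 1.692]
contact_force: [-2.4, 0.4, 8.1]
grip_width: 11.5
finger_force: 30.0
time: 32.05
tool_pos: [615.5, -97.1, 241.6]
tcp_rot: [3.141, 0.0, 1.692]
contact_force: [-0.0, 0.7, -0.2]
grip_width: 19.6
finger_force: 0.0
time: 32.72
tool_pos: [622.9, -160.8, 381.1]
tcp_rot: [-3.141, -0.0, 1.69]
contact_force: [-0.7, 0.2, -0.4]
grip_width: 20.4
finger_force: 0.0
home est [636.878 -91.62    0.126] rack [638.438 -94.608   0.145] -58.10051727294922 home score -53.88552
in stop [-82.827 -58.161] 0.01892891249670392
tool [ 622.913 -159.791  380.839] yaw 1.6908543761389554
-63 tx 61.3 ty -39.8 spin -0.025
-21 tx 62.3 ty 2.2 spin -0.025
21 tx 63.4 ty 44.2 spin -0.025
63 tx 64.4 ty 86.2 spin -0.025
[([233.3, 222.9, 51.0, 56.7], 0.88)]
[([291.1, 191.9, 66.5, 38.9], 0.79)]
rack [634.449 -93.774   0.12 ] 0.403 in stop [-86.68  -56.832] -0.006
rack [627.443 -95.302   0.119] 0.466 in stop [-93.822 -57.467] -0.007
rack [638.271 -92.688   0.115] 0.331 in stop [-82.752 -56.235] -0.011
tool in stop [-106.056 -119.877    0.   ] [ 623.149 -158.754  381.285] [-3.141 -0.     1.693] [-0.77   0.226  0.208]
```

View pics/w7.png

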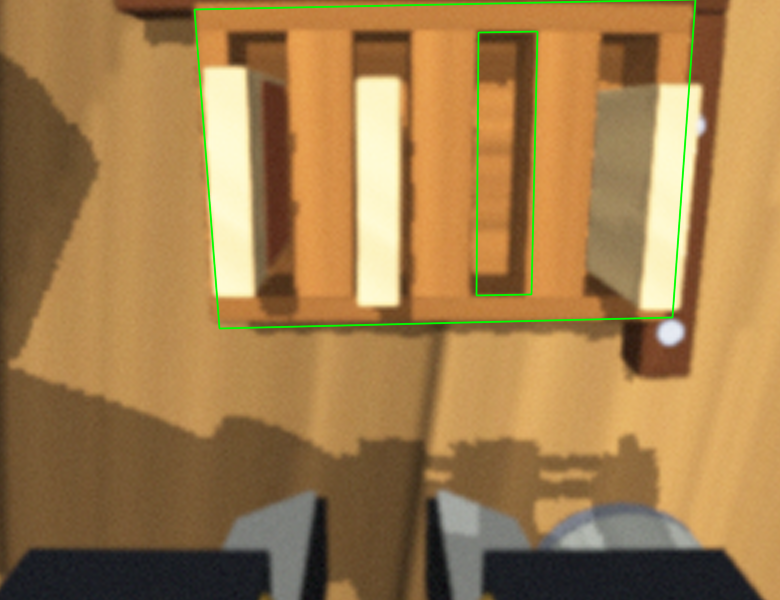

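```bash
python3 -m inch '[[0.038,0.022,0,0,0.22],[0.038,0.022,0,0,0.22],[0.038,0.022,0,0,0.22],[0.038,0.022,0,0,0.22]]'
python3 -c "
from lib import *
W=capture('wrist'); np.savez('wa.npz',c=W['color'],pose=W['pose'],K=W['intrinsics'],D=W['distortion']); print(get_obs()['tool_pos'])"
python3 -m inch '[[-0.03,0.03,0,0,0.22],[-0.055,0.06,0,0,0.22],[-0.055,0.084,0,0,0.22],[-0.055,0.084,0,0,0.22],[-0.055,0.084,0,0,0.22]]'
python3 -c "
from lib import *
W=capture('wrist'); np.savez('wb.npz',c=W['color'],pose=W['pose'],K=W['intrinsics'],D=W['distortion']); print(get_obs()['tool_pos'])
ims=[]
for f,pts in(('wa',[[-84,0,30]]),('wb',[[0,-55,30]])):
    z=np.load(f+'.npz'); P=dict(pose=z['pose'],intrinsics=z['K'],distortion=z['D'])
    u=proj(P,place(np.array(pts,float),[713.3,-26.5,.126]))[0]; print(f,u)
    x0=int(np.clip(u[0]-65,0,382)); y0=int(np.clip(u[1]-60,0,264)); print(x0,y0)
    ims.append(cv2.resize(cv2.cvtColor(z['c'],cv2.COLOR_RGB2BGR)[y0:y0+120,x0:x0+130],(400,370),interpolation=cv2.INTER_CUBIC))
cv2.imwrite('pics/gap.png',np.hstack(ims))"
```

```text
time: 33.35
tool_pos: [640.4, -118.6, 381.5]
tcp_rot: [-3.141, 0.0, 1.694]
contact_force: [0.6, -0.0, 0.0]
grip_width: 20.2
finger_force: 0.0
[ 640.233 -119.206  381.464]
time: 33.82
tool_pos: [730.7, -164.8, 379.8]
tcp_rot: [-3.14, -0.001, 1.691]
contact_force: [0.4, 0.3, 0.5]
grip_width: 20.0
finger_force: 0.0
[ 730.034 -164.436  380.683]
wa [255.765  97.797]
190 37
wb [256.266  96.026]
191 36
```

View pics/gap.png

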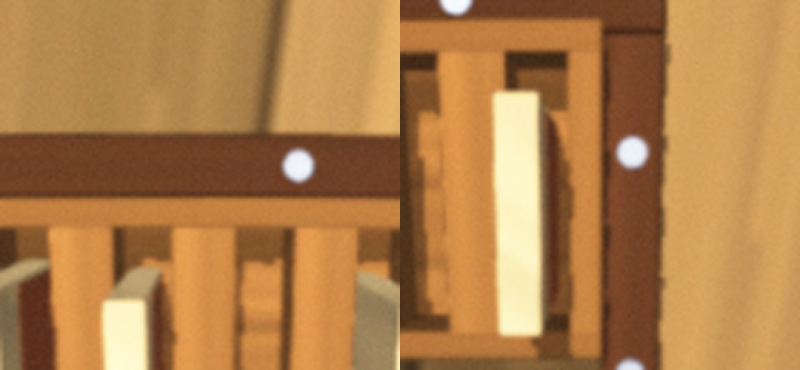

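```bash
python3 -m inch '[[0.04,-0.022,0,0,0.35],[0.08,-0.022,0,0,0.35],[0.08,-0.022,0,0,0.35],[0.08,-0.022,0.03,0,0.35],[0.08,-0.022,0.06,0,0.35],[0.08,-0.022,0.09,0,0.35],[0.08,-0.022,0.12,0,0.35],[0.08,-0.022,0.136,0,0.35]]'; python3 -m inch '[[0,0,0,0,0.35],[0,0,0,0,0],[0,0,0,0,0],[0,0,0,0,0],[0,0,0,0,0]]'; python3 -m inch '[[0,0.001,0,0,0],[0,0.002,0,0,0],[0,0.003,0,0,0],[0,0.003,0,0,0]]'
```

```text
time: 34.53
tool_pos: [697.0, -86.7, 242.9]
tcp_rot: [-3.138, -0.001, 1.692]
contact_force: [-0.8, 0.2, -0.7]
grip_width: 31.9
finger_force: 0.0
time: 34.95
tool_pos: [699.2, -87.1, 248.0]
tcp_rot: [3.138, 0.001, 1.692]
contact_force: [-1.3, -0.5, 4.1]
grip_width: 11.9
finger_force: 30.0
time: 35.28
tool_pos: [701.7, -86.9, 248.0]
tcp_rot: [3.141, 0.001, 1.692]
contact_force: [-5.7, -0.9, 9.4]
grip_width: 11.7
finger_force: 30.0
```

```bash
python3 -m inch '[[0,0.001,0,0,0],[0,0.002,0,0,0],[0,0.002,0,0,0]]'; python3 -m inch '[[0,0.001,0,0,0],[0,0.002,0,0,0],[0,0.002,0,0,0]]'
```

```text
time: 35.53
tool_pos: [703.7, -86.7, 248.0]
tcp_rot: [3.141, 0.001, 1.692]
contact_force: [-5.1, -1.1, 8.6]
grip_width: 12.0
finger_force: 30.0
time: 35.78
tool_pos: [705.0, -86.6, 248.0]
tcp_rot: [-3.14, 0.001, 1.692]
contact_force: [-10.1, -0.8, 12.3]
grip_width: 11.8
finger_force: 30.0
```

```bash
python3 -m inch '[[0,0.001,0,0,0],[0,0.0015,0,0,0],[0,0.0015,0,0,0]]'; python3 -m inch '[[0,0,0,0,0.3],[0,0,0,0,0.35],[0,0,0,0,0.35],[0,0,-0.03,0,0.35],[0,0,-0.07,0,0.35],[0,0,-0.1,0,0.35],[-0.04,0.02,-0.135,0,0.35],[-0.08,0.025,-0.135,0,0.35]]';python3 -m inch '[[0,0,0,0,0.35],[0,0,0,0,0.35]]'
python3 - <<'E'
from lib import *
W=capture('wrist'); g=cv2.cvtColor(W['color'],cv2.COLOR_RGB2GRAY).astype(float); gb=cv2.cvtColor(np.load('wb.npz')['c'],cv2.COLOR_RGB2GRAY).astype(float)
zb=np.load('wb.npz'); Pb=dict(pose=zb['pose'],intrinsics=zb['K'],distortion=zb['D'])
print(get_obs()['tool_pos'])
xs=np.arange(-14,10,1.)
for nm,P,im in(('before',Pb,gb),('after',W,g)):
  for y0 in(-100,-70,-40,-20):
    v=np.mean([cv2.remap(im.astype(np.float32),*[a.astype(np.float32).reshape(1,-1) for a in proj(P,place(np.c_[xs,np.full_like(xs,y0+k),np.full_like(xs,30)],[713.3,-26.5,.126])).T],cv2.INTER_LINEAR)[0] for k in range(-4,5,2)],0)
    print(nm,y0,v.astype(int))
cv2.imwrite('pics/fin.png',cv2.cvtColor(W['color'],cv2.COLOR_RGB2BGR))
E
python3 m3.py
```

```text
time: 36.03
tool_pos: [705.7, -86.5, 248.0]
tcp_rot: [-3.136, 0.001, 1.692]
contact_force: [-15.1, -0.9, 14.0]
grip_width: 11.7
finger_force: 30.0
time: 36.7
tool_pos: [739.3, -148.8, 385.8]
tcp_rot: [3.132, 0.002, 1.698]
contact_force: [1.3, -0.3, 0.1]
grip_width: 32.4
finger_force: 0.0
time: 36.87
tool_pos: [738.6, -154.6, 378.5]
tcp_rot: [3.14, 0.001, 1.689]
contact_force: [-0.3, 0.2, -1.1]
grip_width: 32.3
finger_force: 0.0
[ 738.43  -153.07   377.716]
before -100 [ 72  80 101 126 140 145 146 147 148 148 146 143 131 107  78  58  60  71
  78  80  81  81  80  78]
before -70 [ 83  87 104 126 141 146 148 149 150 149 147 144 135 113  84  63  64  76
  83  84  85  84  82  81]
before -40 [125 139 143 142 147 149 150 150 151 150 149 147 139 120  88  64  68  79
  88 107 137 162 177 186]
before -20 [ 91  96 115 138 145 148 149 150 151 151 150 149 142 124  90  58  54  70
  81  85  85  86  85  84]
after -100 [ 66  73  83  87  87  88  91 100 115 132 142 138 113  78  54  48  56  68
  78  82  82  81  80  78]
after -70 [ 63  68  78  85  88  88  90  96 118 137 145 140 121  91  61  55  66  75
  82  85  85  84  83  81]
after -40 [ 62  71  93 111 127 141 150 153 153 152 149 144 126  89  61  58  69  79
  90 111 141 167 180 188]
after -20 [ 94 105 125 142 148 150 150 152 152 152 151 146 128  94  60  48  57  71
  82  86  86  85  85  84]
[([233.0, 224.0, 53.4, 57.2], 0.65), ([221.6, 231.4, 22.1, 18.9], 0.42)]
[([291.6, 190.9, 66.4, 41.2], 0.75), ([274.8, 143.2, 23.1, 35.5], 0.4)]
rack [635.171 -93.5     0.11 ] 0.41 in stop [-85.93 -56.65] -0.016
rack [629.165 -95.349   0.112] 0.485 in stop [-92.12 -57.73] -0.014
rack [636.629 -93.17    0.115] 0.326 in stop [-84.442 -56.506] -0.011
tool in stop [   9.237 -126.694    0.   ] [ 738.385 -151.028  378.356] [-3.141 -0.     1.693] [-0.081  0.371 -0.02 ]
```

```bash
python3 -m inch '[[0.005,-0.04,0,0,0.35],[0.01,-0.08,0,0,0.35],[0.01,-0.105,0,0,0.35],[0.035,-0.105,0,0,0.35],[0.045,-0.105,0,0,0.35],[0.045,-0.105,0,0,0.35]]'
python3 - <<'E'
from lib import *
W=capture('wrist'); im=cv2.cvtColor(W['color'],cv2.COLOR_RGB2GRAY).astype(np.float32)
print(get_obs()['tool_pos'])
ys=np.arange(-10,6,.5)
for x0 in(-160,-130,-100,-70,-40,-15):
    v=np.mean([cv2.remap(im,*[a.astype(np.float32).reshape(1,-1) for a in proj(W,place(np.c_[np.full_like(ys,x0+k),ys,np.full_like(ys,30)],[713.3,-26.5,.126])).T],cv2.INTER_LINEAR)[0] for k in range(-4,5,2)],0)
    print(x0,v.astype(int))
E
```

```text
time: 37.67
tool_pos: [628.7, -117.6, 379.5]
tcp_rot: [3.14, -0.0, 1.695]
contact_force: [1.2, -0.6, 0.5]
grip_width: 32.0
finger_force: 0.0
[ 629.165 -118.797  379.215]
-160 [141 141 142 142 143 143 144 144 144 144 144 141 136 126 113  98  83  70
  71  72  75  78  79  78  78  78  78  78  78  78  78  77]
-130 [141 142 143 143 143 143 143 144 144 143 142 136 131 117 104  90  76  70
  70  72  75  77  77  78  78  79  78  78  77  77  76  76]
-100 [142 142 143 143 143 143 143 144 143 143 141 135 127 110  93  81  68  68
  71  73  75  76  77  77  77  77  77  77  76  76  76  76]
-70 [143 144 145 146 146 145 145 145 144 142 138 132 123 106  89  79  69  70
  72  74  74  75  77  78  77  77  77  77  76  75  75  74]
-40 [144 144 144 145 145 145 145 144 143 141 137 126 115  98  80  72  68  68
  71  74  75  76  76  76  76  75  76  76  77  78  79  80]
-15 [144 145 145 145 145 146 146 145 144 140 135 123 110  96  82  72  70  69
  72  74  75  76  75  75  75  76  75  75  75  75  75  75]
```

```bash
python3 -c "
from plant import *
print(close_job())"
```

```text
the job is handed in; nothing more can be done
None
```

The rack is pushed home against both battens and all three boards that were on the stand now stand upright, each in its own slot, with the job handed in at about 38 s; the close-up pictures show it flush on the side batten, and on the end batten I rely on the rise in force when I pushed it home. I did not re-measure the bystanders afterwards.

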